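# Square up the card-filling plate and lock it

### The job

The blue card-filling plate lies askew on its station. Keep its notched far-left corner bearing on the steel peg and push the near-right corner gently, so that the plate turns on the peg until its far edge presses the sprung plunger in and bears on the red stop; then slide the yellow hold-down keeper fully across over the plate's right edge. Do not force the plate or the keeper, leave the bottles and the basket as they are, and let go of everything at the end.

Things in the scene. Friction and masses are not known exactly. Their poses are not given: they have to be found in the camera images.
- station: Fixed grey board on the counter, 240 (x) by 360 (y), 12 mm thick. Origin on the counter surface; the board spans x -130..110, y -215..145 mm in its own frame. Its x points away from the robot (turned up to 0.3 rad), y to the left, z up. Station coordinates below are in this frame.
- peg (a point): Foot, on the board's top face, of the fixed upright steel peg (12 mm diameter, 34 mm tall), at station x 30, y 70, z 12 mm; axes as the station's.
- plate: Flat blue plate, dark pockets, 90 (x) by 160 (y), 10 mm thick, 0.20-0.39 kg, on the board. An 18 mm wide, 20 mm deep notch in its left edge at the far-left corner stands about the peg. Origin: underside, where the peg's axis is when the notch bottom (y -6 mm) bears on it centrally; plate spans x -70..20, y -146..14. Starts 0.25-0.45 rad clockwise of the station, notch bottom 1-5 mm off the peg.
- push_corner (a point): Top of the plate's near-right corner, plate x -70, y -146, z 10 mm; axes as the plate's. Pushing the near edge 20 mm from here, square to that edge and following the arc about the peg, takes 2 to 7 N and turns the plate anticlockwise on the peg; a tip dragged along the edge to the right pulls the notch off. Over 20 N damages it. Home lies within 0.13 rad of parallel to the station, to be felt.
- stop_nominal (a point): Mean place of the foot of the red stop's point nearest the robot (station x 50, y -55, z 12 mm). The stop is a fixed round post, 26 mm diameter, 34 mm tall, facing the right end of the plate's far edge. It really stands up to 15 mm nearer or farther in station x than this point: it is set anew for each job and the setting is not measured. Axes as the station's.
- plunger (a joint): How far (m) the stop's steel plunger is pressed in towards +x: 0 = out. Its round 8 mm nose stands 4 mm out of the stop towards the robot, 5.5 mm above the board, and takes under 1 N. It reads about 0.004 when the plate bears on the rigid post, and the plate's friction keeps it pressed once the push is taken away.
- keeper (a joint): How far (m) the yellow keeper is slid along station +y: 0 = open (right), 0.06 = end stop, fully across; starts at 0-0.010. About 1.5 N of friction; stays where left. A bar 14 mm wide, 8 mm high, round tip, on station x -10 mm, tip at y -115 (open) to -55 mm (across), underside 26 mm above the counter, so it clears the plate's top by 4 mm. Over 25 N damages it.
- keeper_end (a point): Board point under the keeper's tip when it is fully across (station x -10, y -55, z 12 mm): there the bar overhangs the right edge of a plate that is home by 13 to 30 mm. Two fixed guide rails, tops 34 mm above the counter, flank the bar at station x -26..-18 and -2..6, y -205..-130 mm. Axes as the station's.
- keeper_knob (a point): Centre of the top of the keeper's upright round yellow knob, 20 mm diameter, top 64 mm and foot 34 mm above the counter; moves with the keeper (station x -10, y -170 mm when open, y -110 mm when across). Axes as the station's.
- amber_bottle: Amber pill bottle, upright, 52 mm diameter, 100 mm tall, to the left of the station; origin at the centre of its underside. Leave alone.
- white_bottle: White pill bottle, upright, 60 mm diameter, 110 mm tall, to the left of the station; origin at the centre of its underside. Leave alone.
- basket: Small open yellow basket, 110 by 150 mm, 50 mm tall, to the right of the station; origin at the centre of its underside. Leave alone.

How it is judged:
By the outcome, as a careful person would: the job done as asked, in the order asked, and still so for the second after the job is handed in, with the robot touching nothing.
It also fails if it takes over 61 s, if anything falls off the work surface, if the arm or the gripper's body presses on something with over 40 N, if the wrist force passes 120 N, or if a joint passes its speed limit or range.

### The arm

A 7-joint arm with a two-finger parallel gripper is mounted at the origin on the work surface. World frame = base frame: x ahead of the robot, y to its left, z up, the work surface at z = 0. Lengths are in m, angles in rad, forces in N, time in s.
With the tool pointing down it reaches from about 0.425 to 0.925 m from the base axis. Payload 6.8 kg.
Tool frame: the origin (TCP) lies on the centre line of the jaws, within the pads' length; the fingertips stand 19 mm ahead of it and the grasp point (between the pads) is the TCP (tcp_to_tips is the distance from the TCP to the fingertips, in m); x points along the fingers, y is the direction in which the jaws open and shut, and the axes are right-handed (so a half turn about x gives the same grasp; the last joint's range is limited). The gripper opens to 85 mm and grips with 20 to 120 N. Pads are 22 mm wide; open, the fingers measure 114 mm over their backs; the gripper's body (76 mm by 85 mm) begins 54 mm behind the grasp point. The pads swing forward as they close: fully open they stand 13 mm farther back than shut.
Start: joints at [1.063, 0.477, 0.022, 1.555, -0.011, 1.109, -0.083], TCP at [0.263, -0.622, 0.25] pointing down, gripper open.
Joint ranges: [-2.96, 2.96], [-0.34, 2.1], [-1.41, 1.46], [0.24, 2.44], [-1.37, 4.51], [0.17, 1.92], [-2.96, 2.96]. Speed limits (rad/s): [2.39, 2.39, 3.14, 3.14, 3.14, 3.14, 3.14].

### API

Orientations are given as a unit quaternion [w, x, y, z].
In Python, from station import get_obs, read_camera, hand_in, spot_in, cut_out, tcp_to_tips gives the robot as it stands.
- The arm moves only by the shell command python3 -m jog 'ROWS' [FORCE]. ROWS is JSON, a list of rows, each an object of numbers: "gripper": the closure, from 0 (fully open) to 1 (shut); "dx", "dy", "dz": the shift along the world's x, y, z in m; "rx", "ry", "rz": the turn, a rotation vector about the world's x, y, z in degrees. In form: [{"gripper": .., "dx": .., "dy": .., "dz": .., "rx": .., "ry": .., "rz": ..}, ...]. A call has 1 to 10 rows; each row is the pose to reach, as a shift and turn from the pose commanded when the call began; what a row does not reach only later rows make up. A row lasts 1/10 s, in which the tool goes at most 50 mm and 8.59 degrees, less where a joint would pass 70% of its speed; a pose out of reach is approached as far as the arm can. A call with a gripper value outside its range is refused whole. The fingers move at their own pace and stop on an object; FORCE is the grip in N (left out, the last holds). Time passes only in rows, so rows that repeat a pose let the fingers close. It gives the time, the measured TCP pose, the force and the opening at its end, in the units of the state.
- get_obs(): the state, without advancing time (a new reading comes with each control period).
- read_camera(name): name is "side" or "top"; returns a dict with "pixels" (400x640x3 uint8, blue, green, red), "range_z" (400x640 float32, m along the optical axis (not along the pixel's ray), 0 where there is no reading), "camera_matrix" (3x3 intrinsics, pixels), "D" ([k1, k2, p1, p2, k3] as OpenCV has them; the pictures are not rectified), "cam_to_world" (4x4, takes a point from camera to world coordinates). Camera axes: x right, y down, z forward; pixel columns grow to the right and rows downward; lengths in m; the calibration is good to about 2 mm. A picture is of the moment at which its call begins.
- hand_in(): hands the job in, once; it reports no verdict.
Trained networks look in the newest picture that a camera, given by its name, has taken for a name from the list of things; names that differ only in an ending like _2 or _b are one class to them, and where a whole thing is asked for, a point or a joint stands for the part that bears it (a point fixed in the world has none). Each returns a list of dicts, best first, with "conf" (0 to 1); they miss things now and then, are a little off and sometimes report something else, mostly with a low value. They report only what shows in the picture. A call takes as long as a camera call.
- spot_in(camera, label): "box" ([centre column, centre row, width, height] in pixels, round what is visible of it).
- cut_out(camera, label): "mask" (400x640 bool, what is visible of it) and "box" ([centre column, centre row, width, height] in pixels, round what is visible of it).
The state is a dict: "t": time; "q": joint angles; "joint_vel": joint speeds; "joint_torque": joint torques, N m; "eef_pos": TCP position; "tool_rot": TCP orientation; "contact_force": force on the tool from outside, world axes, zero at the start; "torque": the same for the moment, N m; "gripper_width": opening from 0.0 (shut) to 1.0 (fully open).
Only numpy, scipy, OpenCV 4.12 (cv2) and the standard library are available. Lean on these libraries where they do the work, as an engineer would, in place of code of your own. Each camera call takes 0.05 s, during which the arm holds its last target. There are 200 camera calls.

## Working session

There is one attempt and no reset: what is moved stays moved. The work goes in short steps, Python scripts to look and compute and a shell command to move; the robot and the scene stay as the last step left them, time stands still between calls to the robot, and variables do not carry over. Pictures are saved under pics/ and viewed, about 8 in all and at most 12, crops included, and the job is handed in when it is done.

```bash
ls; mkdir -p pics; python3 - <<'E'
from station import *
import cv2,numpy as np
o=get_obs();print(o['t'],o['eef_pos'],o['tool_rot'],o['gripper_width'],o['contact_force'],tcp_to_tips)
for c in ['top','side']:
    r=read_camera(c);cv2.imwrite(f'pics/{c}0.png',r['pixels']);print(c,r['cam_to_world'].round(3).tolist(),r['camera_matrix'].tolist(),r['D'])
    for l in ['plate','keeper','keeper_knob','plunger','peg','station','basket','amber_bottle']:
        print(l,[(d['box'],round(d['conf'],2)) for d in spot_in(c,l)[:2]])
E
```

```text
pics
0.0 [ 0.26250678 -0.62124492  0.24931621] [-0.13978782 -0.69285518 -0.14104922  0.69319274] 0.9967570772839273 [-0.09121457 -0.12114296  0.13070138] 0.019
top [[0.006, -0.989, 0.147, 0.499], [-1.0, -0.009, -0.018, 0.047], [0.019, -0.146, -0.989, 0.899], [0.0, 0.0, 0.0, 1.0]] [[398.3916828401669, 0.0, 316.75910565115134], [0.0, 398.3916828401669, 203.71560834101635], [0.0, 0.0, 1.0]] [-0.08298871  0.          0.          0.          0.        ]
plate [([338.6, 237.8, 77.5, 47.8], 0.59)]
keeper [([407.6, 213.8, 34.3, 12.7], 0.68)]
keeper_knob [([409.0, 214.6, 35.4, 12.1], 0.62)]
plunger []
peg [([359.1, 230.3, 184.9, 146.2], 0.88)]
station [([359.7, 232.9, 180.8, 146.9], 0.66)]
basket [([481.5, 205.3, 83.0, 62.3], 0.83)]
amber_bottle [([243.1, 267.0, 29.4, 22.4], 0.9)]
side [[-0.848, -0.39, 0.358, 0.259], [-0.529, 0.626, -0.573, 0.566], [-0.001, -0.675, -0.738, 0.77], [0.0, 0.0, 0.0, 1.0]] [[430.9373800097582, 0.0, 321.1142013454724], [0.0, 430.9373800097582, 193.27290610421596], [0.0, 0.0, 1.0]] [-0.06026154  0.          0.          0.          0.        ]
plate [([345.9, 209.4, 73.2, 61.3], 0.86)]
keeper [([359.4, 152.8, 14.8, 28.3], 0.63)]
keeper_knob [([359.2, 153.7, 11.8, 34.3], 0.59)]
plunger []
peg [([345.8, 201.6, 125.9, 128.4], 0.82)]
station [([345.9, 207.5, 75.3, 64.2], 0.68), ([342.8, 201.0, 124.8, 132.8], 0.65)]
basket [([382.3, 121.2, 52.0, 50.8], 0.79), ([284.0, 262.0, 28.8, 54.2], 0.5)]
amber_bottle [([325.1, 275.4, 22.8, 45.7], 0.62)]
```

```bash
cat > h.py <<'E'
import cv2,numpy as np
from station import *
def ray(r,u,v):
    p=cv2.undistortPoints(np.array([[[u,v]]],float),r['camera_matrix'],np.array(r['D']))[0,0]
    T=r['cam_to_world'];return T[:3,3],T[:3,:3]@np.array([p[0],p[1],1.])
def onz(r,u,v,z):
    o,d=ray(r,u,v);return (o+d*(z-o[2])/d[2])
def cloud(r):
    Z=r['range_z'];v,u=np.mgrid[:400,:640]
    p=cv2.undistortPoints(np.stack([u,v],-1).reshape(-1,1,2).astype(float),r['camera_matrix'],np.array(r['D'])).reshape(400,640,2)
    P=np.dstack([p*Z[...,None],Z]);T=r['cam_to_world'];return P@T[:3,:3].T+T[:3,3]
def proj(r,P):
    T=np.linalg.inv(r['cam_to_world']);rv=cv2.Rodrigues(T[:3,:3])[0]
    return cv2.projectPoints(np.array(P,float).reshape(-1,1,3),rv,T[:3,3],r['camera_matrix'],np.array(r['D']))[0][:,0]
E
python3 - <<'E'
from h import *
a=cv2.imread('pics/top0.png')[140:320,230:550];cv2.imwrite('pics/t1.png',cv2.resize(a,None,fx=2.5,fy=2.5,interpolation=cv2.INTER_CUBIC))
a=cv2.imread('pics/side0.png')[90:290,250:450];cv2.imwrite('pics/s1.png',cv2.resize(a,None,fx=3,fy=3,interpolation=cv2.INTER_CUBIC))
for c in ['top','side']:
    r=read_camera(c);P=cloud(r);b=r['pixels']
    hsv=cv2.cvtColor(b,cv2.COLOR_BGR2HSV)
    # board candidates by height 
    ok=r['range_z']>0
    m=ok&(abs(P[...,2]-.012)<.004)&(hsv[...,1]<60)&(P[...,0]>.3)
    n,l,s,ce=cv2.connectedComponentsWithStats(m.astype(np.uint8));print(c,s[np.argsort(-s[:,4])[:4]].tolist())
    for l_ in ['plate','keeper']:
        d=cut_out(c,l_)
        if d:
            k=d[0]['mask'];q=P[k&ok];print(l_,k.sum(),np.median(q,0).round(4),q.min(0).round(3),q.max(0).round(3),hsv[k].mean(0).round())
E
```

```text
top [[0, 0, 640, 400, 240470], [268, 159, 182, 144, 13064], [583, 297, 57, 52, 2318], [26, 288, 11, 29, 58]]
plate 2817 [ 0.5502 -0.0164  0.023 ] [ 0.501 -0.098  0.01 ] [0.603 0.069 0.028] [110. 116. 127.]
keeper 264 [ 0.6065 -0.1748  0.0358] [ 0.592 -0.21   0.011] [ 0.626 -0.136  0.068] [ 30. 130. 130.]
side [[0, 0, 640, 400, 246593], [278, 137, 129, 128, 8327], [490, 80, 43, 34, 981], [270, 275, 28, 11, 52]]
plate 2153 [ 0.5486 -0.0069  0.0222] [ 0.497 -0.099  0.01 ] [0.609 0.072 0.047] [107. 117.  87.]
keeper 9020 [ 0.577  -0.041   0.0121] [ 0.414 -0.277 -0.004] [0.74  0.182 0.112] [27. 30. 82.]
```

View pics/t1.png

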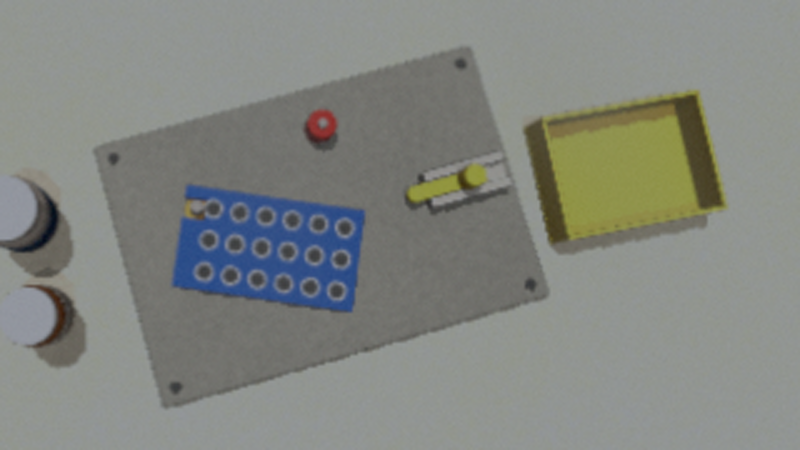

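View pics/s1.png

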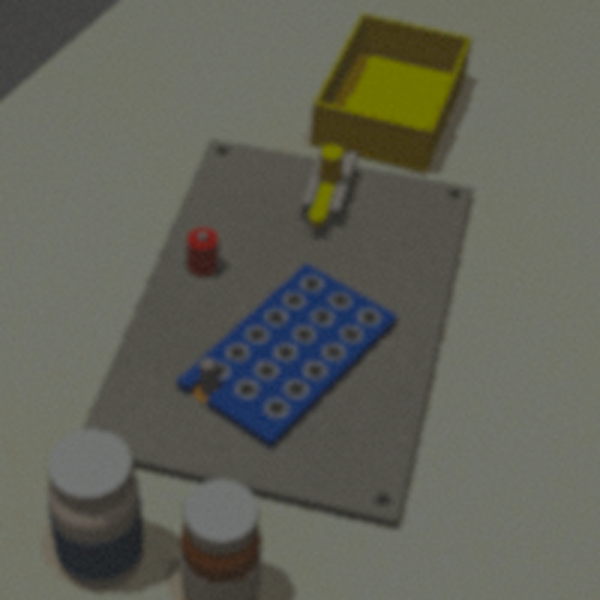

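```bash
cat > meas.py <<'E'
from h import *
def rect(r,mask,z):
    n,l,s,_=cv2.connectedComponentsWithStats(mask.astype(np.uint8));k=1+np.argmax(s[1:,4])
    c=max(cv2.findContours((l==k).astype(np.uint8),0,1)[0],key=len)[:,0]
    W=np.array([onz(r,u,v,z)[:2] for u,v in cv2.convexHull(c)[:,0]]).astype(np.float32)
    return cv2.minAreaRect(W*1000)
def hs(r): return cv2.cvtColor(cv2.GaussianBlur(r['pixels'],(3,3),0),cv2.COLOR_BGR2HSV)
def blue(r):
    h=hs(r);return (abs(h[...,0].astype(int)-111)<10)&(h[...,1]>120)
E
python3 - <<'E'
from meas import *
for c in ['top','side']:
    r=read_camera(c);P=cloud(r);h=hs(r);ok=r['range_z']>0
    print(c,'plate',rect(r,blue(r)&(P[...,0]>.45)&(P[...,2]<.035),.022))
    near=(P[...,0]>.38)&(P[...,0]<.78)&(P[...,1]>-.25)&(P[...,1]<.2)
    m=ok&(P[...,2]>.007)&near&(P[...,2]<.06)
    m=cv2.morphologyEx(m.astype(np.uint8),cv2.MORPH_OPEN,np.ones((5,5)))
    print('board',rect(r,m,.012))
    red=((h[...,0]<8)|(h[...,0]>172))&(h[...,1]>130)&near
    print('red',rect(r,red,.046),'pts',P[red&ok].mean(0).round(4), P[red&ok][:,2].max())
    t=ok&near&(abs(h[...,0].astype(int)-29)<6)&(h[...,1]>120)&(P[...,2]>.055)&(P[...,2]<.075)
    print('knob',t.sum(),P[t].mean(0).round(4), rect(r,t,.064) if t.sum() else '')
    t=ok&near&(abs(h[...,0].astype(int)-29)<6)&(h[...,1]>120)&(P[...,1]>-.22)
    print('keeper',rect(r,t,.034))
E
```

```text
top plate ((550.7832641601562, -14.580528259277344), (157.501953125, 88.37664031982422), 82.13080596923828)
board ((575.954345703125, -62.71295166015625), (240.9929962158203, 360.7853698730469), 15.956296920776367)
red ((656.3587646484375, -58.605342864990234), (21.938230514526367, 22.347414016723633), 89.5406723022461) pts [ 0.6562 -0.0587  0.0464] 0.05117859850680562
knob 53 [ 0.6108 -0.1873  0.0639] ((611.0904541015625, -187.46566772460938), (15.256013870239258, 16.751293182373047), 25.41892433166504)
keeper ((606.000244140625, -170.98910522460938), (16.037824630737305, 70.62751770019531), 19.431734085083008)
side plate ((553.2321166992188, -12.157196044921875), (159.4812774658203, 88.57964324951172), 82.0478515625)
board ((578.092041015625, -62.895782470703125), (237.2992706298828, 369.90911865234375), 16.094388961791992)
red ((653.9583129882812, -47.20570373535156), (19.266895294189453, 40.516395568847656), 31.97564125061035) pts [ 0.6574 -0.0521  0.041 ] 0.048574208667951035
knob 40 [ 0.6131 -0.1862  0.0628] ((612.9730224609375, -184.7849578857422), (17.181554794311523, 23.392732620239258), 5.183084487915039)
keeper ((605.6919555664062, -160.7606658935547), (16.527305603027344, 58.47572326660156), 13.43808650970459)
```

```bash
python3 -m jog '[{"gripper":1,"dx":0.1,"dy":0.25,"dz":0,"rz":-15},{"gripper":1,"dx":0.1,"dy":0.25,"dz":0,"rz":-15},{"gripper":1,"dx":0.1,"dy":0.25,"dz":0,"rz":-15},{"gripper":1,"dx":0.1,"dy":0.25,"dz":0,"rz":-15},{"gripper":1,"dx":0.1,"dy":0.25,"dz":0,"rz":-15},{"gripper":1,"dx":0.1,"dy":0.25,"dz":0,"rz":-15},{"gripper":1,"dx":0.207,"dy":0.561,"dz":-0.1,"rz":-30.8},{"gripper":1,"dx":0.207,"dy":0.561,"dz":-0.1,"rz":-30.8},{"gripper":1,"dx":0.207,"dy":0.561,"dz":-0.1,"rz":-30.8},{"gripper":1,"dx":0.207,"dy":0.561,"dz":-0.1,"rz":-30.8}]' 20
```

```text
$[0]: bad value
```

```bash
python3 -m jog '[{"gripper":1.0,"dx":0.05,"dy":0.15,"dz":0.0,"rx":0.0,"ry":0.0,"rz":-10.0}]' 20; python3 -c "
from station import *;o=get_obs();print(o['t'],o['eef_pos'],o['gripper_width'])"
```

```text
t: 1.4
eef_pos: [0.2744, -0.579, 0.2499]
tool_rot: [-0.086, -0.701, -0.084, 0.703]
contact_force: [0.3, 0.1, -0.4]
gripper_width: 0.856
1.4 [ 0.27441894 -0.57904971  0.24985294] 0.8557888892069521
```

```bash
python3 -m jog '[{"gripper":1.0,"dx":0.194,"dy":0.518,"dz":0.0,"rx":0.0,"ry":0.0,"rz":-21.7},{"gripper":1.0,"dx":0.194,"dy":0.518,"dz":0.0,"rx":0.0,"ry":0.0,"rz":-21.7},{"gripper":1.0,"dx":0.194,"dy":0.518,"dz":0.0,"rx":0.0,"ry":0.0,"rz":-21.7},{"gripper":1.0,"dx":0.194,"dy":0.518,"dz":0.0,"rx":0.0,"ry":0.0,"rz":-21.7},{"gripper":1.0,"dx":0.194,"dy":0.518,"dz":0.0,"rx":0.0,"ry":0.0,"rz":-21.7},{"gripper":1.0,"dx":0.194,"dy":0.518,"dz":0.0,"rx":0.0,"ry":0.0,"rz":-21.7},{"gripper":1.0,"dx":0.194,"dy":0.518,"dz":0.0,"rx":0.0,"ry":0.0,"rz":-21.7},{"gripper":1.0,"dx":0.194,"dy":0.518,"dz":0.0,"rx":0.0,"ry":0.0,"rz":-21.7},{"gripper":1.0,"dx":0.194,"dy":0.518,"dz":0.0,"rx":0.0,"ry":0.0,"rz":-21.7},{"gripper":1.0,"dx":0.194,"dy":0.518,"dz":0.0,"rx":0.0,"ry":0.0,"rz":-21.7}]' 20;  python3 -m jog '[{"gripper":1.0,"dx":0.0,"dy":0.0,"dz":0.0,"rx":0.0,"ry":0.0,"rz":0.0}]'
```

```text
t: 2.4
eef_pos: [0.4543, -0.1043, 0.2508]
tool_rot: [-0.046, 0.706, -0.046, -0.705]
contact_force: [0.6, -1.1, -0.6]
gripper_width: -0.002
t: 2.5
eef_pos: [0.4563, -0.0992, 0.251]
tool_rot: [-0.043, 0.707, -0.041, -0.705]
contact_force: [0.4, -0.4, -0.3]
gripper_width: -0.002
```

```bash
python3 -m jog '[{"gripper":1.0,"dx":0.013,"dy":0.038,"dz":-0.02,"rx":0.0,"ry":0.0,"rz":-1.1},{"gripper":1.0,"dx":0.013,"dy":0.038,"dz":-0.06,"rx":0.0,"ry":0.0,"rz":-1.1},{"gripper":1.0,"dx":0.013,"dy":0.038,"dz":-0.10,"rx":0.0,"ry":0.0,"rz":-1.1},{"gripper":1.0,"dx":0.013,"dy":0.038,"dz":-0.14,"rx":0.0,"ry":0.0,"rz":-1.1},{"gripper":1.0,"dx":0.013,"dy":0.038,"dz":-0.18,"rx":0.0,"ry":0.0,"rz":-1.1},{"gripper":1.0,"dx":0.013,"dy":0.038,"dz":-0.20,"rx":0.0,"ry":0.0,"rz":-1.1},{"gripper":1.0,"dx":0.013,"dy":0.038,"dz":-0.205,"rx":0.0,"ry":0.0,"rz":-1.1},{"gripper":1.0,"dx":0.013,"dy":0.038,"dz":-0.21,"rx":0.0,"ry":0.0,"rz":-1.1},{"gripper":1.0,"dx":0.013,"dy":0.038,"dz":-0.21,"rx":0.0,"ry":0.0,"rz":-1.1}]' 
python3 - <<'E'
from meas import *
r=read_camera('side');a=r['pixels'][110:290,240:440];cv2.imwrite('pics/s2.png',cv2.resize(a,None,fx=3,fy=3,interpolation=cv2.INTER_CUBIC))
E
```

```text
t: 3.4
eef_pos: [0.4675, -0.0685, 0.0409]
tool_rot: [-0.052, 0.706, -0.052, -0.705]
contact_force: [0.7, -0.7, -0.2]
gripper_width: 0.003
```

View pics/s2.png

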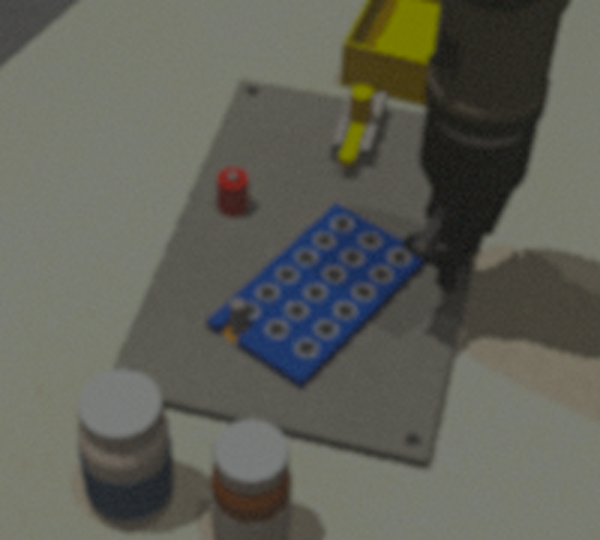

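```bash
python3 -m jog '[{"gripper":1.0,"dx":0.001,"dy":0.007,"dz":-0.003,"rx":0.0,"ry":0.0,"rz":0.5},{"gripper":1.0,"dx":0.001,"dy":0.007,"dz":-0.006,"rx":0.0,"ry":0.0,"rz":0.5},{"gripper":1.0,"dx":0.005,"dy":0.0065,"dz":-0.006,"rx":0.0,"ry":0.0,"rz":0.5},{"gripper":1.0,"dx":0.010,"dy":0.006,"dz":-0.006,"rx":0.0,"ry":0.0,"rz":0.5},{"gripper":1.0,"dx":0.013,"dy":0.005,"dz":-0.006,"rx":0.0,"ry":0.0,"rz":0.5},{"gripper":1.0,"dx":0.015,"dy":0.005,"dz":-0.006,"rx":0.0,"ry":0.0,"rz":0.5},{"gripper":1.0,"dx":0.015,"dy":0.005,"dz":-0.006,"rx":0.0,"ry":0.0,"rz":0.5}]'
```

```text
t: 4.15
eef_pos: [0.4823, -0.0634, 0.0344]
tool_rot: [-0.049, 0.706, -0.049, -0.705]
contact_force: [0.1, -0.9, 0.3]
gripper_width: -0.0
```

```bash
python3 -m jog '[{"gripper":1.0,"dx":0.001,"dy":0.0,"dz":0.0,"rx":0.0,"ry":0.0,"rz":0.0},{"gripper":1.0,"dx":0.002,"dy":0.0,"dz":0.0,"rx":0.0,"ry":0.0,"rz":0.0},{"gripper":1.0,"dx":0.003,"dy":0.0,"dz":0.0,"rx":0.0,"ry":0.0,"rz":0.0},{"gripper":1.0,"dx":0.004,"dy":0.0,"dz":0.0,"rx":0.0,"ry":0.0,"rz":0.0},{"gripper":1.0,"dx":0.005,"dy":0.0,"dz":0.0,"rx":0.0,"ry":0.0,"rz":0.0}]'
python3 - <<'E'
import numpy as np
peg=np.array([.5865,.0492]);p=np.array([.487,-.0634])
for d in range(0,33,2):
    a=np.radians(d);R=np.array([[np.cos(a),-np.sin(a)],[np.sin(a),np.cos(a)]])
    print(d,(peg+R@(p-peg)-p).round(4))
E
```

```text
t: 4.65
eef_pos: [0.4869, -0.0632, 0.0343]
tool_rot: [-0.049, 0.705, -0.049, -0.705]
contact_force: [-0.5, -0.1, -0.4]
gripper_width: -0.0
0 [ 0. -0.]
2 [ 0.004  -0.0034]
4 [ 0.0081 -0.0067]
6 [ 0.0123 -0.0098]
8 [ 0.0166 -0.0128]
10 [ 0.0211 -0.0156]
12 [ 0.0256 -0.0182]
14 [ 0.0302 -0.0207]
16 [ 0.0349 -0.0231]
18 [ 0.0397 -0.0252]
20 [ 0.0445 -0.0272]
22 [ 0.0494 -0.0291]
24 [ 0.0544 -0.0307]
26 [ 0.0594 -0.0322]
28 [ 0.0645 -0.0335]
30 [ 0.0696 -0.0347]
32 [ 0.0748 -0.0356]
```

```bash
python3 -m jog '[{"gripper":1.0,"dx":0.001,"dy":0.0,"dz":0.0,"rx":0.0,"ry":0.0,"rz":0.0},{"gripper":1.0,"dx":0.002,"dy":0.0,"dz":0.0,"rx":0.0,"ry":0.0,"rz":0.0},{"gripper":1.0,"dx":0.003,"dy":0.0,"dz":0.0,"rx":0.0,"ry":0.0,"rz":0.0},{"gripper":1.0,"dx":0.0035,"dy":0.0,"dz":0.0,"rx":0.0,"ry":0.0,"rz":0.0}]'
```

```text
t: 5.05
eef_pos: [0.4898, -0.0633, 0.0342]
tool_rot: [0.049, -0.705, 0.049, 0.706]
contact_force: [-2.9, 0.5, 1.8]
gripper_width: -0.002
```

```bash
python3 -m jog '[{"gripper":1.0,"dx":0.002,"dy":-0.0012,"dz":0.0,"rx":0.0,"ry":0.0,"rz":1.0},{"gripper":1.0,"dx":0.004,"dy":-0.0026,"dz":0.0,"rx":0.0,"ry":0.0,"rz":2.0},{"gripper":1.0,"dx":0.006,"dy":-0.004,"dz":0.0,"rx":0.0,"ry":0.0,"rz":3.0},{"gripper":1.0,"dx":0.0081,"dy":-0.0055,"dz":0.0,"rx":0.0,"ry":0.0,"rz":4.0},{"gripper":1.0,"dx":0.0102,"dy":-0.007,"dz":0.0,"rx":0.0,"ry":0.0,"rz":5.0},{"gripper":1.0,"dx":0.0123,"dy":-0.0084,"dz":0.0,"rx":0.0,"ry":0.0,"rz":6.0}]'; python3 - <<'E'
from meas import *
for c in ['top','side']:
    r=read_camera(c);P=cloud(r)
    print(c,'plate',rect(r,blue(r)&(P[...,0]>.45)&(P[...,2]<.035),.022))
E
```

```text
t: 5.65
eef_pos: [0.5027, -0.072, 0.0342]
tool_rot: [0.012, -0.707, 0.012, 0.707]
contact_force: [-2.0, -1.7, 0.3]
gripper_width: 0.005
top plate ((558.6463623046875, -15.935050964355469), (86.01908874511719, 157.4995880126953), 0.3225247859954834)
side plate ((549.9077758789062, -13.972206115722656), (159.30319213867188, 70.35993194580078), 88.96115112304688)
```

```bash
python3 -m jog '[{"gripper":1.0,"dx":0.0022,"dy":-0.0014,"dz":0.0,"rx":0.0,"ry":0.0,"rz":1.2},{"gripper":1.0,"dx":0.0044,"dy":-0.0027,"dz":0.0,"rx":0.0,"ry":0.0,"rz":2.4},{"gripper":1.0,"dx":0.0067,"dy":-0.004,"dz":0.0,"rx":0.0,"ry":0.0,"rz":3.6},{"gripper":1.0,"dx":0.009,"dy":-0.0053,"dz":0.0,"rx":0.0,"ry":0.0,"rz":4.8},{"gripper":1.0,"dx":0.0113,"dy":-0.0066,"dz":0.0,"rx":0.0,"ry":0.0,"rz":6.0},{"gripper":1.0,"dx":0.0136,"dy":-0.0078,"dz":0.0,"rx":0.0,"ry":0.0,"rz":7.2},{"gripper":1.0,"dx":0.0159,"dy":-0.009,"dz":0.0,"rx":0.0,"ry":0.0,"rz":8.4},{"gripper":1.0,"dx":0.018,"dy":-0.01,"dz":0.0,"rx":0.0,"ry":0.0,"rz":9.4}]'; python3 - <<'E'
from meas import *
for c in ['top','side']:
    r=read_camera(c);P=cloud(r)
    print(c,'plate',rect(r,blue(r)&(P[...,0]>.45)&(P[...,2]<.035),.022))
    a=r['pixels'][140:290,250:450];cv2.imwrite(f'pics/{c}3.png',cv2.resize(a,None,fx=3,fy=3,interpolation=cv2.INTER_CUBIC))
cv2.imwrite('pics/b3.png',np.vstack([cv2.imread('pics/top3.png')[:300],cv2.imread('pics/side3.png')[:300]]))
E
```

```text
t: 6.55
eef_pos: [0.5213, -0.0816, 0.0343]
tool_rot: [0.046, 0.706, 0.046, -0.705]
contact_force: [-1.4, -1.5, 0.8]
gripper_width: -0.0
top plate ((567.211669921875, -20.124374389648438), (88.22296142578125, 157.51834106445312), 7.697310447692871)
side plate ((560.0480346679688, -18.63538360595703), (70.79907989501953, 160.01512145996094), 8.225529670715332)
```

View pics/b3.png

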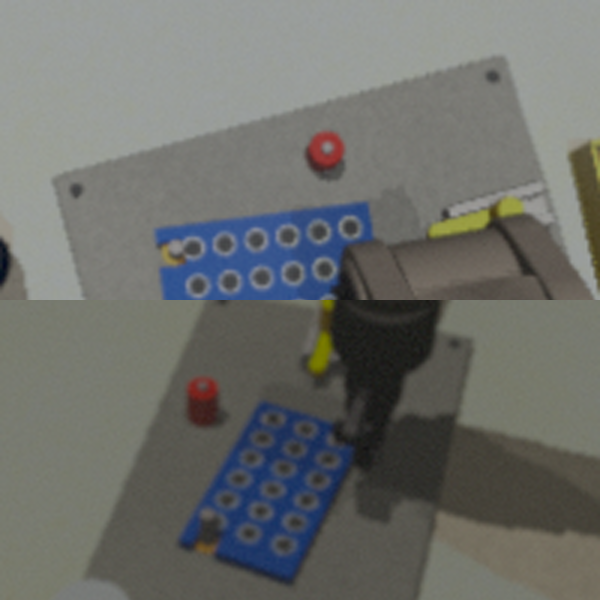

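```bash
python3 -m jog '[{"gripper":1.0,"dx":0.0023,"dy":-0.001,"dz":0.0,"rx":0.0,"ry":0.0,"rz":1.0},{"gripper":1.0,"dx":0.0046,"dy":-0.002,"dz":0.0,"rx":0.0,"ry":0.0,"rz":2.0},{"gripper":1.0,"dx":0.0069,"dy":-0.003,"dz":0.0,"rx":0.0,"ry":0.0,"rz":3.0},{"gripper":1.0,"dx":0.0092,"dy":-0.004,"dz":0.0,"rx":0.0,"ry":0.0,"rz":4.0},{"gripper":1.0,"dx":0.0116,"dy":-0.0049,"dz":0.0,"rx":0.0,"ry":0.0,"rz":5.0},{"gripper":1.0,"dx":0.0139,"dy":-0.0057,"dz":0.0,"rx":0.0,"ry":0.0,"rz":6.0},{"gripper":1.0,"dx":0.0158,"dy":-0.0064,"dz":0.0,"rx":0.0,"ry":0.0,"rz":6.8}]'; python3 - <<'E'
from meas import *
for c in ['top','side']:
    r=read_camera(c);P=cloud(r)
    print(c,'plate',rect(r,blue(r)&(P[...,0]>.45)&(P[...,2]<.035),.022))
E
```

```text
t: 7.35
eef_pos: [0.5366, -0.0883, 0.0343]
tool_rot: [-0.088, -0.702, -0.088, 0.702]
contact_force: [-2.6, -1.6, 2.4]
gripper_width: 0.0
top plate ((574.8424682617188, -21.79541015625), (88.1479263305664, 157.05018615722656), 14.581439971923828)
side plate ((567.7130126953125, -21.399765014648438), (70.290771484375, 159.57858276367188), 14.84219741821289)
```

```bash
python3 -m jog '[{"gripper":1.0,"dx":0.001,"dy":-0.0003,"dz":0.0,"rx":0.0,"ry":0.0,"rz":0.4},{"gripper":1.0,"dx":0.002,"dy":-0.0006,"dz":0.0,"rx":0.0,"ry":0.0,"rz":0.8},{"gripper":1.0,"dx":0.003,"dy":-0.001,"dz":0.0,"rx":0.0,"ry":0.0,"rz":1.2},{"gripper":1.0,"dx":0.004,"dy":-0.0013,"dz":0.0,"rx":0.0,"ry":0.0,"rz":1.6}]';python3 -m jog '[{"gripper":1.0,"dx":0.0008,"dy":-0.0003,"dz":0.0,"rx":0.0,"ry":0.0,"rz":0.3},{"gripper":1.0,"dx":0.0015,"dy":-0.0005,"dz":0.0,"rx":0.0,"ry":0.0,"rz":0.6}]'
```

```text
t: 7.85
eef_pos: [0.5405, -0.0896, 0.0343]
tool_rot: [-0.097, -0.7, -0.097, 0.7]
contact_force: [-2.7, -3.1, 1.5]
gripper_width: -0.001
t: 8.05
eef_pos: [0.542, -0.0901, 0.0343]
tool_rot: [-0.101, -0.7, -0.101, 0.7]
contact_force: [-2.1, -2.3, 1.0]
gripper_width: 0.001
```

```bash
python3 -m jog '[{"gripper":1.0,"dx":0.0007,"dy":-0.0002,"dz":0.0,"rx":0.0,"ry":0.0,"rz":0.25}]'; python3 - <<'E'
from meas import *
for c in ['top','side']:
    r=read_camera(c);P=cloud(r)
    print(c,'plate',rect(r,blue(r)&(P[...,0]>.45)&(P[...,2]<.035),.022))
    print(get_obs()['contact_force'])
E
```

```text
t: 8.15
eef_pos: [0.5426, -0.0903, 0.0343]
tool_rot: [-0.103, -0.7, -0.102, 0.7]
contact_force: [-2.7, -3.5, 2.1]
gripper_width: -0.001
top plate ((578.0848388671875, -21.867965698242188), (88.10649108886719, 157.29953002929688), 17.583234786987305)
[-2.42011704 -2.58358539  0.65530204]
side plate ((570.3868408203125, -22.155548095703125), (69.30084991455078, 160.0263214111328), 17.522531509399414)
[-1.93518526 -3.54126916  0.89836122]
```

```bash
python3 -m jog '[{"gripper":1.0,"dx":0.0006,"dy":-0.0002,"dz":0.0,"rx":0.0,"ry":0.0,"rz":0.25}]'|grep -E 'eef|force';python3 -m jog '[{"gripper":1.0,"dx":0.0006,"dy":-0.0002,"dz":0.0,"rx":0.0,"ry":0.0,"rz":0.25}]'|grep -E 'eef|force';python3 -m jog '[{"gripper":1.0,"dx":0.0006,"dy":-0.0002,"dz":0.0,"rx":0.0,"ry":0.0,"rz":0.25}]'|grep -E 'eef|force'
```

```text
eef_pos: [0.5431, -0.0904, 0.0343]
contact_force: [-3.0, -2.7, 0.9]
eef_pos: [0.5438, -0.0906, 0.0343]
contact_force: [-2.3, -2.0, 0.9]
eef_pos: [0.5445, -0.0908, 0.0343]
contact_force: [-2.5, -2.7, 0.5]
```

```bash
python3 -m jog '[{"gripper":1.0,"dx":0.0006,"dy":-0.0002,"dz":0.0,"rx":0.0,"ry":0.0,"rz":0.25}]'|grep -E 'eef|force';python3 -m jog '[{"gripper":1.0,"dx":0.0006,"dy":-0.0002,"dz":0.0,"rx":0.0,"ry":0.0,"rz":0.25}]'|grep -E 'eef|force'
```

```text
eef_pos: [0.5451, -0.091, 0.0343]
contact_force: [-2.5, -3.3, 0.7]
eef_pos: [0.5457, -0.0912, 0.0343]
contact_force: [-2.8, -3.3, 0.6]
```

```bash
for i in 1; do python3 -m jog '[{"gripper":1.0,"dx":0.0006,"dy":-0.0002,"dz":0.0,"rx":0.0,"ry":0.0,"rz":0.25}]'|grep -E 'eef|force'; done; python3 -m jog '[{"gripper":1.0,"dx":0.0006,"dy":-0.0002,"dz":0.0,"rx":0.0,"ry":0.0,"rz":0.25}]'|grep -E 'eef|force'; python3 - <<'E'
from meas import *
for c in ['top','side']:
    r=read_camera(c);P=cloud(r)
    print(c,'plate',rect(r,blue(r)&(P[...,0]>.45)&(P[...,2]<.035),.022))
    o=get_obs();print(o['contact_force'].round(1),o['t'])
    a=r['pixels'][140:290,250:450];cv2.imwrite(f'pics/{c}4.png',cv2.resize(a,None,fx=3,fy=3,interpolation=cv2.INTER_CUBIC))
cv2.imwrite('pics/b4.png',np.vstack([cv2.imread('pics/top4.png')[:300],cv2.imread('pics/side4.png')[:300]]))
E
```

```text
eef_pos: [0.5463, -0.0913, 0.0343]
contact_force: [-1.8, -3.0, 0.9]
eef_pos: [0.5469, -0.0915, 0.0343]
contact_force: [-2.2, -2.7, 1.7]
top plate ((580.0191650390625, -22.308555603027344), (87.87885284423828, 157.26043701171875), 19.318096160888672)
[-2.1 -3.9  0.5] 9.0
side plate ((572.6046752929688, -22.85668182373047), (69.37889099121094, 160.18421936035156), 19.137083053588867)
[-2.3 -4.7  1.1] 9.05
```

View pics/b4.png

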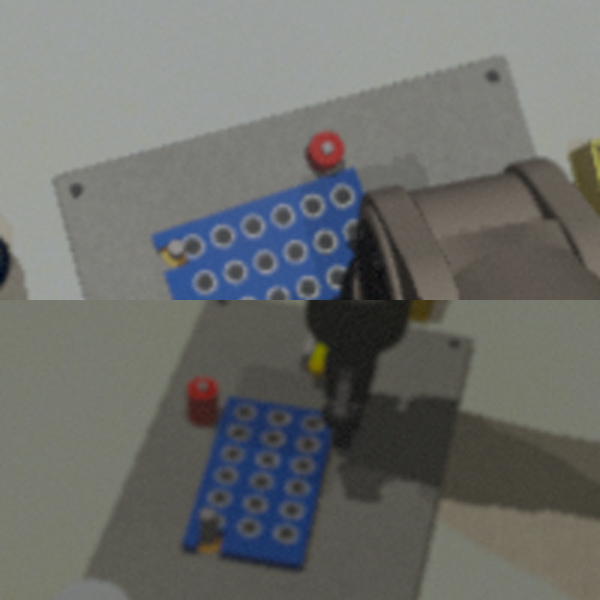

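```bash
python3 -m jog '[{"gripper":1.0,"dx":0.0006,"dy":-0.0003,"dz":0.0,"rx":0.0,"ry":0.0,"rz":0.25}]'|grep -E 'eef|force'; python3 -m jog '[{"gripper":1.0,"dx":0.0006,"dy":-0.0002,"dz":0.0,"rx":0.0,"ry":0.0,"rz":0.25}]'|grep -E 'eef|force';python3 -m jog '[{"gripper":1.0,"dx":0.0006,"dy":-0.0002,"dz":0.0,"rx":0.0,"ry":0.0,"rz":0.25}]'|grep -E 'eef|force'
```

```text
eef_pos: [0.5474, -0.0917, 0.0343]
contact_force: [-3.0, -3.4, 1.4]
eef_pos: [0.5481, -0.0919, 0.0343]
contact_force: [-3.2, -3.4, 0.0]
eef_pos: [0.5488, -0.0921, 0.0343]
contact_force: [-1.8, -2.7, 0.5]
```

```bash
python3 -m jog '[{"gripper":1.0,"dx":0.0006,"dy":-0.0003,"dz":0.0,"rx":0.0,"ry":0.0,"rz":0.25}]'|grep -E 'eef|force'; python3 -m jog '[{"gripper":1.0,"dx":0.0006,"dy":-0.0002,"dz":0.0,"rx":0.0,"ry":0.0,"rz":0.25}]'|grep -E 'eef|force'
```

```text
eef_pos: [0.5494, -0.0923, 0.0343]
contact_force: [-2.8, -2.4, 0.0]
eef_pos: [0.55, -0.0924, 0.0343]
contact_force: [-2.5, -2.0, -0.5]
```

```bash
python3 -m jog '[{"gripper":1.0,"dx":0.0006,"dy":-0.0003,"dz":0.0,"rx":0.0,"ry":0.0,"rz":0.25}]'|grep -E 'eef|force'; python3 -m jog '[{"gripper":1.0,"dx":0.0006,"dy":-0.0002,"dz":0.0,"rx":0.0,"ry":0.0,"rz":0.25}]'|grep -E 'eef|force'
python3 - <<'E'
from meas import *
for c in ['top','side']:
    r=read_camera(c);P=cloud(r)
    print(c,'plate',rect(r,blue(r)&(P[...,0]>.45)&(P[...,2]<.035),.022))
    o=get_obs();print(o['contact_force'].round(1),o['t'])
E
```

```text
eef_pos: [0.5507, -0.0926, 0.0343]
contact_force: [-2.4, -1.1, 0.3]
eef_pos: [0.551, -0.0927, 0.0343]
contact_force: [-3.0, -1.3, 1.6]
top plate ((582.2214965820312, -22.460357666015625), (88.10183715820312, 157.99972534179688), 20.939674377441406)
[-2.9 -1.3  0.4] 9.8
side plate ((573.9512939453125, -23.453025817871094), (67.97923278808594, 159.84291076660156), 20.47877311706543)
[-2.4 -1.7  1.1] 9.85
```

```bash
python3 -m jog '[{"gripper":1.0,"dx":0.0006,"dy":-0.0002,"dz":0.0,"rx":0.0,"ry":0.0,"rz":0.25}]'|grep -E 'eef|force'; python3 -m jog '[{"gripper":1.0,"dx":0.0005,"dy":-0.0002,"dz":0.0,"rx":0.0,"ry":0.0,"rz":0.2}]'|grep -E 'eef|force'
```

```text
eef_pos: [0.551, -0.0929, 0.0342]
contact_force: [-5.8, 0.3, 3.7]
eef_pos: [0.5511, -0.093, 0.0342]
contact_force: [-5.5, -0.3, 3.8]
```

```bash
python3 -m jog '[{"gripper":1.0,"dx":0.0005,"dy":-0.0002,"dz":0.0,"rx":0.0,"ry":0.0,"rz":0.2}]'|grep -E 'eef|force'
```

```text
eef_pos: [0.5512, -0.0931, 0.0341]
contact_force: [-7.2, 0.4, 4.5]
```

```bash
python3 -m jog '[{"gripper":1.0,"dx":0.0005,"dy":-0.0001,"dz":0.0,"rx":0.0,"ry":0.0,"rz":0.0},{"gripper":1.0,"dx":0.0005,"dy":-0.0001,"dz":0.0,"rx":0.0,"ry":0.0,"rz":0.0}]'|grep -E 'eef|force'
python3 -m jog '[{"gripper":1.0,"dx":-0.002,"dy":0.0008,"dz":0.0,"rx":0.0,"ry":0.0,"rz":0.0},{"gripper":1.0,"dx":-0.005,"dy":0.0018,"dz":0.0,"rx":0.0,"ry":0.0,"rz":0.0},{"gripper":1.0,"dx":-0.010,"dy":-0.0038,"dz":0.0,"rx":0.0,"ry":0.0,"rz":0.0},{"gripper":1.0,"dx":-0.020,"dy":-0.0077,"dz":0.0,"rx":0.0,"ry":0.0,"rz":0.0},{"gripper":1.0,"dx":-0.030,"dy":-0.0115,"dz":0.02,"rx":0.0,"ry":0.0,"rz":0.0},{"gripper":1.0,"dx":-0.04,"dy":-0.015,"dz":0.06,"rx":0.0,"ry":0.0,"rz":0.0},{"gripper":1.0,"dx":-0.05,"dy":-0.06,"dz":0.10,"rx":0.0,"ry":0.0,"rz":0.0},{"gripper":1.0,"dx":-0.06,"dy":-0.10,"dz":0.10,"rx":0.0,"ry":0.0,"rz":0.0},{"gripper":1.0,"dx":-0.06,"dy":-0.14,"dz":0.10,"rx":0.0,"ry":0.0,"rz":0.0},{"gripper":1.0,"dx":-0.06,"dy":-0.14,"dz":0.10,"rx":0.0,"ry":0.0,"rz":0.0}]'
python3 - <<'E'
from meas import *
for c in ['top','side']:
    r=read_camera(c);P=cloud(r)
    print(c,'plate',rect(r,blue(r)&(P[...,0]>.45)&(P[...,2]<.035),.022))
    a=r['pixels'][150:275,270:450];cv2.imwrite(f'pics/{c}5.png',cv2.resize(a,(576,300) if 0 else None,fx=3.2,fy=2.4*4/3,interpolation=cv2.INTER_CUBIC)[:300] if c=='top' else cv2.resize(a[40:],None,fx=3.2,fy=3.2,interpolation=cv2.INTER_CUBIC))
    if c=='top':t=cv2.resize(a,None,fx=2.4,fy=2.4,interpolation=cv2.INTER_CUBIC)
    else:s=cv2.resize(a,None,fx=2.4,fy=2.4,interpolation=cv2.INTER_CUBIC)
cv2.imwrite('pics/b5.png',np.vstack([t,s]))
E
```

```text
eef_pos: [0.5513, -0.0932, 0.0339]
contact_force: [-6.5, -0.6, 4.3]
t: 11.35
eef_pos: [0.4914, -0.2415, 0.1349]
tool_rot: [0.126, 0.696, 0.123, -0.696]
contact_force: [0.4, 0.1, -0.4]
gripper_width: 0.001
top plate ((581.926025390625, -22.436599731445312), (88.63671112060547, 157.74417114257812), 20.939674377441406)
side plate ((574.116455078125, -23.3896484375), (68.3412857055664, 159.83847045898438), 20.469051361083984)
```

View pics/b5.png

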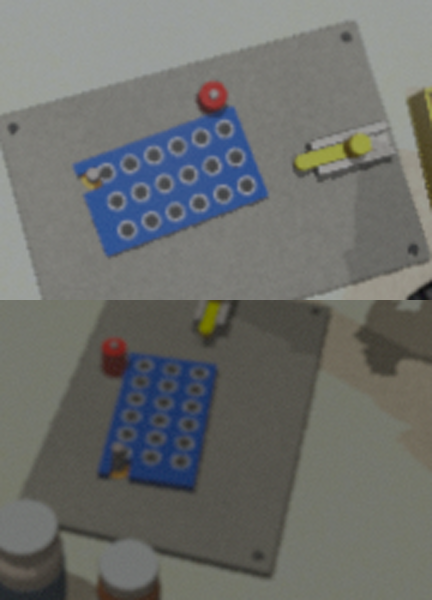

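```bash
python3 -m jog '[{"gripper":1.0,"dx":0.04,"dy":0.006,"dz":0.0,"rx":0.0,"ry":0.0,"rz":-4.3},{"gripper":1.0,"dx":0.08,"dy":0.015,"dz":0.0,"rx":0.0,"ry":0.0,"rz":-4.3},{"gripper":1.0,"dx":0.12,"dy":0.023,"dz":0.0,"rx":0.0,"ry":0.0,"rz":-4.3},{"gripper":1.0,"dx":0.1296,"dy":0.0233,"dz":0.0,"rx":0.0,"ry":0.0,"rz":-4.3},{"gripper":1.0,"dx":0.1296,"dy":0.0233,"dz":0.0,"rx":0.0,"ry":0.0,"rz":-4.3},{"gripper":1.0,"dx":0.1296,"dy":0.0233,"dz":-0.02,"rx":0.0,"ry":0.0,"rz":-4.3},{"gripper":1.0,"dx":0.1296,"dy":0.0233,"dz":-0.03,"rx":0.0,"ry":0.0,"rz":-4.3},{"gripper":1.0,"dx":0.1296,"dy":0.0233,"dz":-0.03,"rx":0.0,"ry":0.0,"rz":-4.3}]'
```

```text
t: 12.25
eef_pos: [0.6201, -0.2104, 0.1023]
tool_rot: [-0.101, -0.698, -0.102, 0.701]
contact_force: [-0.1, -0.2, -0.7]
gripper_width: -0.005
```

```bash
python3 -m jog '[{"gripper":1.0,"dx":0.001,"dy":-0.008,"dz":0.0,"rx":0.0,"ry":0.0,"rz":-0.5},{"gripper":1.0,"dx":0.001,"dy":-0.008,"dz":0.0,"rx":0.0,"ry":0.0,"rz":-0.5},{"gripper":1.0,"dx":0.001,"dy":-0.008,"dz":-0.01,"rx":0.0,"ry":0.0,"rz":-0.5},{"gripper":1.0,"dx":0.001,"dy":-0.008,"dz":-0.02,"rx":0.0,"ry":0.0,"rz":-0.5},{"gripper":1.0,"dx":0.001,"dy":-0.008,"dz":-0.029,"rx":0.0,"ry":0.0,"rz":-0.5},{"gripper":1.0,"dx":0.001,"dy":-0.008,"dz":-0.029,"rx":0.0,"ry":0.0,"rz":-0.5}]'
python3 -m jog '[{"gripper":1.0,"dx":-0.0006,"dy":0.0019,"dz":0.0,"rx":0.0,"ry":0.0,"rz":0.0},{"gripper":1.0,"dx":-0.0011,"dy":0.0038,"dz":0.0,"rx":0.0,"ry":0.0,"rz":0.0},{"gripper":1.0,"dx":-0.0017,"dy":0.0058,"dz":0.0,"rx":0.0,"ry":0.0,"rz":0.0},{"gripper":1.0,"dx":-0.0022,"dy":0.0077,"dz":0.0,"rx":0.0,"ry":0.0,"rz":0.0},{"gripper":1.0,"dx":-0.0028,"dy":0.0096,"dz":0.0,"rx":0.0,"ry":0.0,"rz":0.0}]'
```

```text
t: 12.85
eef_pos: [0.6225, -0.218, 0.0731]
tool_rot: [-0.098, -0.699, -0.099, 0.701]
contact_force: [-0.0, -0.3, -0.7]
gripper_width: -0.002
t: 13.35
eef_pos: [0.6211, -0.2089, 0.0756]
tool_rot: [0.099, 0.7, 0.098, -0.7]
contact_force: [1.7, -2.6, 0.1]
gripper_width: -0.002
```

```bash
python3 -m jog '[{"gripper":1.0,"dx":-0.001,"dy":0.0035,"dz":-0.001,"rx":0.0,"ry":0.0,"rz":0.0},{"gripper":1.0,"dx":-0.002,"dy":0.007,"dz":-0.002,"rx":0.0,"ry":0.0,"rz":0.0},{"gripper":1.0,"dx":-0.003,"dy":0.0105,"dz":-0.003,"rx":0.0,"ry":0.0,"rz":0.0},{"gripper":1.0,"dx":-0.004,"dy":0.014,"dz":-0.003,"rx":0.0,"ry":0.0,"rz":0.0},{"gripper":1.0,"dx":-0.005,"dy":0.0175,"dz":-0.003,"rx":0.0,"ry":0.0,"rz":0.0}]'|grep -E 'eef|force';  python3 -m jog '[{"gripper":1.0,"dx":-0.001,"dy":0.0035,"dz":0.0,"rx":0.0,"ry":0.0,"rz":0.0},{"gripper":1.0,"dx":-0.002,"dy":0.007,"dz":0.0,"rx":0.0,"ry":0.0,"rz":0.0},{"gripper":1.0,"dx":-0.003,"dy":0.0105,"dz":0.0,"rx":0.0,"ry":0.0,"rz":0.0},{"gripper":1.0,"dx":-0.004,"dy":0.014,"dz":0.0,"rx":0.0,"ry":0.0,"rz":0.0},{"gripper":1.0,"dx":-0.005,"dy":0.0175,"dz":0.0,"rx":0.0,"ry":0.0,"rz":0.0}]'|grep -E 'eef|force'
```

```text
eef_pos: [0.6161, -0.1911, 0.0724]
contact_force: [2.4, -2.2, 2.3]
eef_pos: [0.611, -0.1736, 0.0724]
contact_force: [1.6, -1.7, 3.7]
```

```bash
python3 -m jog '[{"gripper":1.0,"dx":-0.001,"dy":0.003,"dz":0.0,"rx":0.0,"ry":0.0,"rz":0.0},{"gripper":1.0,"dx":-0.0018,"dy":0.006,"dz":0.0,"rx":0.0,"ry":0.0,"rz":0.0},{"gripper":1.0,"dx":-0.0026,"dy":0.009,"dz":0.0,"rx":0.0,"ry":0.0,"rz":0.0}]'|grep -E 'eef|force'; python3 -m jog '[{"gripper":1.0,"dx":-0.0003,"dy":0.001,"dz":0.0,"rx":0.0,"ry":0.0,"rz":0.0}]'|grep -E 'eef|force'; python3 -m jog '[{"gripper":1.0,"dx":-0.0003,"dy":0.001,"dz":0.0,"rx":0.0,"ry":0.0,"rz":0.0}]'|grep -E 'eef|force'
```

```text
eef_pos: [0.6083, -0.1647, 0.0723]
contact_force: [0.6, -1.2, 2.2]
eef_pos: [0.6079, -0.1634, 0.0723]
contact_force: [2.0, -0.8, 1.6]
eef_pos: [0.6077, -0.1628, 0.0723]
contact_force: [1.2, -0.9, 1.8]
```

```bash
python3 -m jog '[{"gripper":1.0,"dx":-0.0003,"dy":0.001,"dz":0.0,"rx":0.0,"ry":0.0,"rz":0.0}]'|grep -E 'eef|force'; python3 -m jog '[{"gripper":1.0,"dx":-0.0003,"dy":0.001,"dz":0.0,"rx":0.0,"ry":0.0,"rz":0.0}]'|grep -E 'eef|force'
```

```text
eef_pos: [0.6075, -0.162, 0.0723]
contact_force: [1.0, -1.8, 2.6]
eef_pos: [0.6072, -0.161, 0.0723]
contact_force: [2.6, -1.3, 1.5]
```

```bash
python3 -m jog '[{"gripper":1.0,"dx":-0.0003,"dy":0.001,"dz":0.0,"rx":0.0,"ry":0.0,"rz":0.0}]'|grep -E 'eef|force'; python3 -m jog '[{"gripper":1.0,"dx":-0.0003,"dy":0.001,"dz":0.0,"rx":0.0,"ry":0.0,"rz":0.0}]'|grep -E 'eef|force'
```

```text
eef_pos: [0.6069, -0.1599, 0.0723]
contact_force: [1.3, -2.2, 2.2]
eef_pos: [0.6066, -0.1589, 0.0723]
contact_force: [1.6, -1.2, 2.8]
```

```bash
python3 -m jog '[{"gripper":1.0,"dx":-0.0002,"dy":0.0008,"dz":0.0,"rx":0.0,"ry":0.0,"rz":0.0}]'|grep -E 'eef|force'; python3 -m jog '[{"gripper":1.0,"dx":-0.0002,"dy":0.0008,"dz":0.0,"rx":0.0,"ry":0.0,"rz":0.0}]'|grep -E 'eef|force'
```

```text
eef_pos: [0.6063, -0.158, 0.0723]
contact_force: [1.8, -0.6, 2.6]
eef_pos: [0.6061, -0.1573, 0.0723]
contact_force: [1.3, -1.8, 1.8]
```

```bash
python3 -m jog '[{"gripper":1.0,"dx":-0.0002,"dy":0.0008,"dz":0.0,"rx":0.0,"ry":0.0,"rz":0.0}]'|grep -E 'eef|force'; python3 -m jog '[{"gripper":1.0,"dx":-0.0002,"dy":0.0008,"dz":0.0,"rx":0.0,"ry":0.0,"rz":0.0}]'|grep -E 'eef|force'
```

```text
eef_pos: [0.6059, -0.1565, 0.0723]
contact_force: [0.3, -0.5, 1.9]
eef_pos: [0.6058, -0.156, 0.0724]
contact_force: [1.0, -3.0, 2.2]
```

```bash
python3 -m jog '[{"gripper":1.0,"dx":-0.0002,"dy":0.0008,"dz":0.0,"rx":0.0,"ry":0.0,"rz":0.0}]'|grep -E 'eef|force'; python3 -m jog '[{"gripper":1.0,"dx":-0.0002,"dy":0.0008,"dz":0.0,"rx":0.0,"ry":0.0,"rz":0.0}]'|grep -E 'eef|force'
```

```text
eef_pos: [0.6057, -0.1558, 0.0724]
contact_force: [1.9, -4.5, 1.6]
eef_pos: [0.6057, -0.1556, 0.0725]
contact_force: [3.0, -7.2, 0.9]
```

```bash
python3 -m jog '[{"gripper":1.0,"dx":0.001,"dy":-0.004,"dz":0.0,"rx":0.0,"ry":0.0,"rz":0.0},{"gripper":1.0,"dx":0.003,"dy":-0.012,"dz":0.0,"rx":0.0,"ry":0.0,"rz":0.0},{"gripper":1.0,"dx":0.004,"dy":-0.015,"dz":0.02,"rx":0.0,"ry":0.0,"rz":0.0},{"gripper":1.0,"dx":0.004,"dy":-0.015,"dz":0.06,"rx":0.0,"ry":0.0,"rz":0.0},{"gripper":1.0,"dx":0.004,"dy":-0.015,"dz":0.11,"rx":0.0,"ry":0.0,"rz":0.0},{"gripper":1.0,"dx":-0.02,"dy":-0.05,"dz":0.14,"rx":0.0,"ry":0.0,"rz":0.0},{"gripper":1.0,"dx":-0.05,"dy":-0.09,"dz":0.15,"rx":0.0,"ry":0.0,"rz":0.0},{"gripper":1.0,"dx":-0.08,"dy":-0.13,"dz":0.15,"rx":0.0,"ry":0.0,"rz":0.0},{"gripper":1.0,"dx":-0.11,"dy":-0.17,"dz":0.15,"rx":0.0,"ry":0.0,"rz":0.0},{"gripper":1.0,"dx":-0.11,"dy":-0.17,"dz":0.15,"rx":0.0,"ry":0.0,"rz":0.0}]'
python3 - <<'E'
from meas import *
L=[]
for c in ['top','side']:
    r=read_camera(c);P=cloud(r);h=hs(r);ok=r['range_z']>0
    print(c,'plate',rect(r,blue(r)&(P[...,0]>.45)&(P[...,2]<.035),.022))
    t=ok&(abs(h[...,0].astype(int)-29)<6)&(h[...,1]>120)&(P[...,2]>.055)&(P[...,2]<.075)&(P[...,1]>-.2)&(P[...,1]<0)&(P[...,0]<.7)
    print('knob',t.sum(),P[t].mean(0).round(4))
    L.append(cv2.resize(r['pixels'][150:275,270:450],None,fx=2.4,fy=2.4,interpolation=cv2.INTER_CUBIC))
cv2.imwrite('pics/b6.png',np.vstack(L))
E
```

```text
t: 16.85
eef_pos: [0.4891, -0.3315, 0.2216]
tool_rot: [-0.095, -0.699, -0.094, 0.702]
contact_force: [-0.2, -0.5, 0.2]
gripper_width: 0.004
top plate ((582.0040283203125, -22.64026641845703), (88.63671112060547, 158.18028259277344), 20.939674377441406)
knob 62 [ 0.5954 -0.1336  0.0639]
side plate ((574.167724609375, -23.375991821289062), (67.531494140625, 159.85252380371094), 20.49994468688965)
knob 41 [ 0.5979 -0.1309  0.063 ]
```

View pics/b6.png

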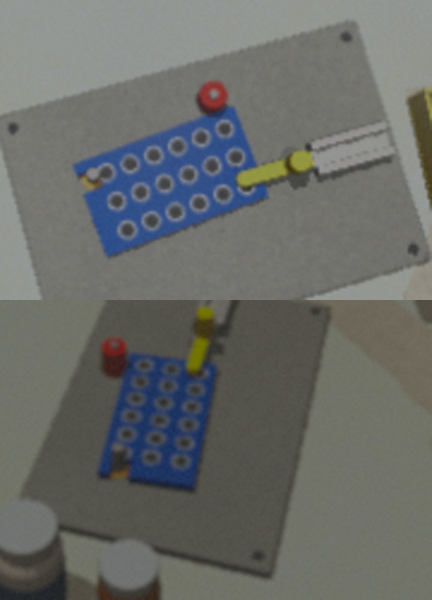

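The keeper bar lies over the plate's right edge, with its tip at crop pixel (243,180). The plate still touches the red stop at (213,108), and the peg is in the notch at (95,176).

```bash
python3 -c "
from station import *;print(hand_in())"
```

```text
the job is handed in; nothing more can be done
None
```

The plate is turned home against the red stop and the yellow keeper is fully across over its right edge. I handed the job in at about 17 s, with the robot clear of everything.

- **Plate:** I pushed the near edge about 20 mm from its right corner with the closed fingertips, following the arc about the peg. The push took about 2–5 N. Over the last steps it rose to about 8 N and the fingertips stopped moving, so I took that as bearing on the rigid stop.
- **Plate after release:** Measured again once I let go, and again after moving the keeper, its angle had not changed. It stands about 4.5–5° (0.08 rad) anticlockwise of the station. The pictures show it touching the stop with the peg in the notch.
- **Keeper:** I pushed the knob along station y with about 2–4 N until it reached its end stop, at about 8 N. The knob's measured place agrees with "fully across" to about 3 mm.

**What the checks leave open:**
- **Plunger:** It does not show in the pictures. That it is pressed in is judged only from the force rise and the plate touching the post.
- **Notch on the peg:** The top camera put the peg about 4 mm off the notch's centre in plate x, where the gap allows 3 mm. I take that as calibration error, with the peg bearing on the notch's far side wall.
- **Camera agreement:** The plate centre from the side camera disagreed with the top one by about 8 mm once the plate had turned, so I used the top camera for its position.
- **Bottles and basket:** I moved nothing near them on purpose and felt no contact, but I did not measure them again at the end.

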